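# Stop collar on, then hold the lapping block flush on the sloped honing stone

### The job

Set up the honing stand: slip the brass stop collar over the stand's upright pin, all the way down onto the base, and let go of it. Then take the lapping block by its wooden grip, tilt it to match the sloped honing stone and hold its steel plate flush on the stone, centred across it and square to it, one 50 mm edge of the plate down against the collar (or within a few millimetres of it). Finish while still gripping it and pushing it firmly against the stone, and leave the jar, the steel bench block and the hammer alone.

Things in the scene. Friction and masses are not known exactly. Their poses are not given: they have to be found in the camera images.
- stand: fixed dark steel base plate, 200 x 100 x 12 mm, carrying the pin and the tilting stone. Origin on the bench; the plate spans x -90 to +110 mm and y -50 to +50 mm of its frame, z up. It lies roughly across the bench: its pin end (-x) is at the robot's right, and the slope rises toward its +x, the robot's left.
- pin_foot (a point): foot of the plain upright steel pin (diameter 12 mm, rounded top, 42 mm tall above the base plate), on the pin's axis at the top face of the base plate, 12 mm above the bench; axes as the stand's. The collar seats here.
- stage: sloped grey honing stone, 80 mm wide (y), face from x = 2 to 112 mm, on a stiff hinge that keeps its angle when pushed; slope 13 to 26 degrees, different each time. Origin in the face plane, mid low edge, 15 mm beyond the pin's axis, 14 mm above the base plate's top. x points up the slope in the face, y along the level low edge, z out of the face (up, leaning toward the pin).
- collar: loose brass collar (thick tube), outer diameter 30 mm, bore 15 mm, 32 mm tall, about 0.12 kg, standing on end on the bench to one side of the stand. Origin at the centre of its underside. When seated on the pin its side reaches the low edge of the stone and makes the stop.
- dop: loose lapping block, about 0.17 kg: steel plate 60 (x) x 50 (y) x 6 mm, wooden grip 30 (x) x 26 (y) mm standing in its middle, top 58 mm above the plate's underside. Stands plate down on the bench beside the stand. Origin: centre of the plate's underside, z to the grip's top. Either 50 mm edge (x = -30, +30) may be the lower one; flush and at the collar its origin lies 32 to 34 mm up the slope.
- jar: bystander: small closed jar with a white lid, 52 mm across, 50 mm tall; origin at the centre of its underside
- bench_block: bystander: heavy round steel bench block, 100 mm across, 35 mm tall; origin at the centre of its underside
- hammer: bystander: hammer with wooden handle, 200 mm long, lying on the bench beyond the stand; origin on the bench beneath it, handle toward its -x
There are look-alikes about, which are no part of the job. Several things have the shape of the collar; the one meant has the colours described above.

How it is judged (in metres and radians):
On the way:
1. the collar is on the pin, down on the base, upright and let go (horizontal distance between collar and pin_foot below 0.004 m and z of collar in the frame of pin_foot below 0.003 m and angle between collar's own z axis and vertical below 0.06 rad and contact force between collar and the fingers below 0.05 N), for 0.2 s.
At the end, for the whole second after the job is handed in: For the last second: collar on the pin (4 mm off axis, 3 mm off the base at most), robot clear of it; block gripped, at rest, plate on stone within 0.04 rad and 2 mm, square to 0.12 rad, centred to 12 mm, origin 28-38 mm up the slope (edge within about 4 mm of collar), pushed over 5 N (horizontal distance between collar and pin_foot below 0.004 m and z of collar in the frame of pin_foot below 0.003 m and contact force between collar and the arm below 0.05 N and angle between the z axis of dop and the z axis of stage, either way round below 0.04 rad and angle between the x axis of dop and the x axis of stage, either way round below 0.12 rad and x of dop in the frame of stage between 0.028 and 0.038 m and y of dop in the frame of stage between -0.012 and 0.012 m and z of dop in the frame of stage below 0.002 m and contact force between dop and stage above 5 N and contact force between dop and the fingers above 5 N and linear speed of dop below 0.02 m/s); the arm keeps its last pose, push and grip.
It fails at once if the jar, bench block or hammer is moved by more than 30 mm (distance of any of jar, bench_block, hammer from where it was at the start of the episode above 0.03 m).
It also fails if it takes over 54 s, if anything falls off the work surface, if the arm or the gripper's body presses on something with over 40 N, if the wrist force passes 120 N, or if a joint passes its speed limit or range.

### The arm

A 6-joint arm with a two-finger parallel gripper is mounted at the origin on the work surface. World frame = base frame: x ahead of the robot, y to its left, z up, the work surface at z = 0. Lengths are in m, angles in degrees, forces in N, time in s.
With the tool pointing down it reaches from about 0.35 to 0.875 m from the base axis. Payload 4.2 kg.
Tool frame: the origin (TCP) lies on the centre line of the jaws, within the pads' length; the fingertips stand tip_reach ahead of it and the grasp point (between the pads) is the TCP (tip_reach is the distance from the TCP to the fingertips, in m); z points along the fingers, y is the line along which they close (so a half turn about z gives the same grasp; the last joint's range is limited). The gripper opens to 87 mm and grips with 3 to 60 N. Pads are 19 mm wide; open, the fingers measure 117 mm over their backs; the gripper's body (75 mm by 190 mm) begins 51 mm behind the grasp point.
Start: joints at [-56.23, 22.042, 0.453, 0, -68.411, -14.817], TCP at [0.203, -0.591, 0.242] pointing down, gripper open.
Joint ranges: [-179.83, 179.83], [-69.29, 118.12], [-61.27, 80.66], [-181.25, 117.63], [-171.15, -9.14], [-177.46, 177.46]. Speed limits (degrees/s): [159.86, 159.86, 180, 180, 180, 180].

### API

Orientations are given as a 3x3 rotation matrix whose columns are the frame's x, y, z axes.
In Python, from station import sense, capture, finish_job, tip_reach gives the robot as it stands.
- The arm moves only by the tool arm_command, never from a script. Its argument "deltas" is a list of rows, each a list of 7 numbers: the turn, a rotation vector about the tool's x, y, z in rad, then the shift along the tool's x, y, z in cm, then the closure, from -1 (fully open) to 1 (shut), so that 0 is half open. In form: [[rx, ry, rz, dx, dy, dz, hand], ...]. A call has 1 to 8 rows; each row is the pose to reach, as a shift and turn from the pose commanded when the call began, along the tool's axes at that moment; what a row does not reach only later rows make up. A row lasts 1/12 s, in which the tool goes at most 41.7 mm and 7.16 degrees, less where a joint would pass 70% of its speed; a pose out of reach is approached as far as the arm can. A call with a gripper value outside its range is refused whole. The fingers move at their own pace and stop on an object; the grip force is fixed at half the most. Time passes only in rows, so rows that repeat a pose let the fingers close. It gives the time, the measured TCP pose, the force, the opening and the grip force at its end, in the units of the state.
- sense(): the state, without advancing time (a new reading comes with each control period).
- capture(name): name is "scene" or "top"; returns a dict with "pixels" (480x640x3 uint8, blue, green, red), "fovy" (degrees; the focal length in pixels is half the picture's height over the tangent of half this angle, whatever the lens; pixels are square), "cx", "cy" (the principal point, pixels), "rvec" (rotation vector, rad) and "tvec" (3), from world to camera coordinates, as OpenCV has them. Camera axes: x right, y down, z forward; pixel columns grow to the right and rows downward; lengths in m; the calibration is good to about 2 mm. A picture is of the moment at which its call begins. There is no depth.
- finish_job(): hands the job in; it is judged then, once.
The state is a dict: "time_s": time; "joints": joint angles; "joint_velocities": joint speeds; "effort": joint torques, N m; "tcp_pos": TCP position; "ee_rot": TCP orientation; "wrist_force": force on the tool from outside, world axes, zero at the start; "moment": the same for the moment, N m; "gripper_width": opening from 0.0 (shut) to 1.0 (fully open); "gripper_force": force on a finger pad.
Only numpy, scipy, OpenCV 4.12 (cv2) and the standard library are available. Lean on these libraries where they do the work, as an engineer would, in place of code of your own. Each camera call takes 0.05 s, during which the arm holds its last target. There are 200 camera calls.

## Working session

There is one attempt and no reset: what is moved stays moved. The work goes in short steps, Python scripts to look and compute and a tool call to move; the robot and the scene stay as the last step left them, time stands still between calls to the robot, and variables do not carry over. Pictures are saved under pics/ and viewed, at most 10 in all, crops included, and the job is handed in when it is done.

Besides the shell and the picture viewer there is one more tool, called after "Emit:" as a command line: name --pt "numbers of a row" for each row, then --argument value for the rest. arm_command: Moves the arm, as the interface text tells. Its arguments: {"type":"object","properties":{"deltas":{"type":"array"}},"required":["deltas"]}

```bash
mkdir -p pics; ls; python3 - <<'E'
from station import *
import cv2
print(tip_reach); s=sense(); print(s)
for n in("scene","top"):
    c=capture(n); cv2.imwrite(f"pics/{n}0.png",c["pixels"]); print(n,c["fovy"],c["cx"],c["cy"],c["rvec"],c["tvec"])
E
```

```text
pics
0.019
{'time_s': 0.0, 'joints': array([-5.62309962e+01,  2.20890425e+01,  3.78867372e-01, -2.97028230e-02,
       -6.84111277e+01, -1.48137696e+01]), 'joint_velocities': array([ 0.01622612,  0.02456638, -0.03806742, -0.02231192, -0.02048218,
        0.09627873]), 'effort': array([-2.32999926e-03, -3.90669751e+01,  1.87406784e+01,  4.21986759e+00,
        1.10488528e-02, -2.11408692e-04]), 'tcp_pos': array([ 0.20282346, -0.59056929,  0.24046959]), 'ee_rot': array([[-9.45834736e-01, -3.24647578e-01, -7.76056511e-04],
       [-3.24648496e-01,  9.45832565e-01,  2.02784364e-03],
       [ 7.56849951e-05,  2.16995053e-03, -9.99997643e-01]]), 'wrist_force': array([ 0.36864451, -0.17594997, -0.51387328]), 'moment': array([-0.03059921,  0.04094858,  0.01666461]), 'gripper_force': 0.0, 'gripper_width': 0.9985817506313852}
scene 53.67619129709613 327.1507702539754 235.4791908596408 [ 2.0686455   1.27092802 -0.5448943 ] [-0.2674561  -0.34467287  1.30738152]
top 45.991402657070644 316.8914824900653 233.96865040832884 [ 2.08174162 -2.13639703  0.22367141] [0.01288753 0.56725854 1.05215102]
```

View pics/scene0.png

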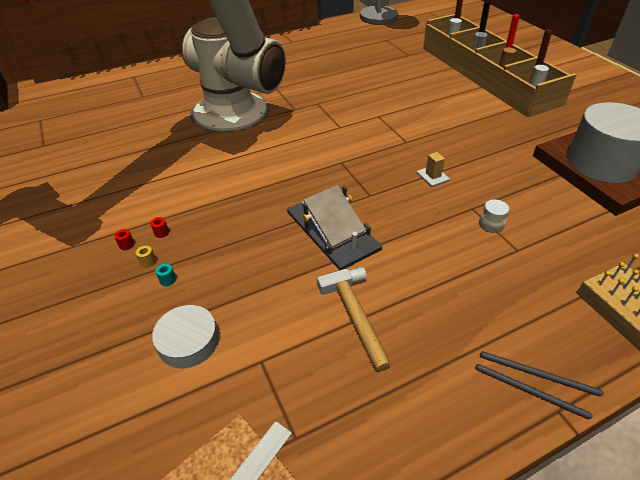

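View pics/top0.png

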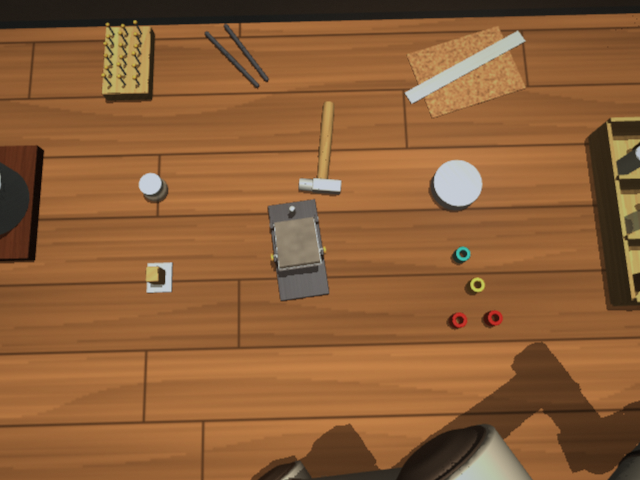

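Scene shows the brass collar at (146,256), stand at (335,225), block at (433,170). The top view has the collar at (477,285), the stand pin at (292,211), and the block at (157,276).

```bash
cat > h.py <<'E'
import numpy as np, cv2
from scipy.spatial.transform import Rotation as R
from scipy.optimize import least_squares
def cam(c):
    f=240/np.tan(np.radians(c["fovy"]/2))
    return np.array([[f,0,c["cx"]],[0,f,c["cy"]],[0,0,1.]]),np.array(c["rvec"],float),np.array(c["tvec"],float)
def proj(c,P):
    K,r,t=cam(c); return cv2.projectPoints(np.atleast_2d(np.array(P,float)),r,t,K,None)[0][:,0]
def back(c,uv,z):
    K,r,t=cam(c); M=cv2.Rodrigues(r)[0]; C=-M.T@t
    d=M.T@np.linalg.inv(K)@np.array([uv[0],uv[1],1.]); return C+d*(z-C[2])/d[2]
def crop(c,u,v,w,h,s): return cv2.resize(c["pixels"][v:v+h,u:u+w],None,fx=s,fy=s,interpolation=cv2.INTER_CUBIC)
E
python3 - <<'E'
from station import *; from h import *
import pickle
s=capture("scene");t=capture("top"); pickle.dump((s,t),open("c.pkl","wb"))
A=np.hstack([crop(s,285,180,100,90,4),crop(t,250,190,100,120,4)[:360]])
B=np.hstack([crop(s,410,145,50,50,4),crop(t,135,250,50,50,4),crop(s,125,235,50,50,4),crop(t,455,260,50,50,4)])
cv2.imwrite("pics/z.png",np.vstack([A,B]))
for n,a,b,z in(("collar",(146,250),(477,285),.032),("dop",(434,176),(157,276),.006),("pin",(354,236),(292,209),.054)):
    print(n,back(s,a,z),back(t,b,z))
E
```

```text
collar [ 0.46512805 -0.31337785  0.032     ] [ 0.46195712 -0.31585191  0.032     ]
dop [0.50514044 0.31871356 0.006     ] [0.50019172 0.32559104 0.006     ]
pin [0.63153232 0.04076591 0.054     ] [0.62109688 0.04658726 0.054     ]
```

View pics/z.png

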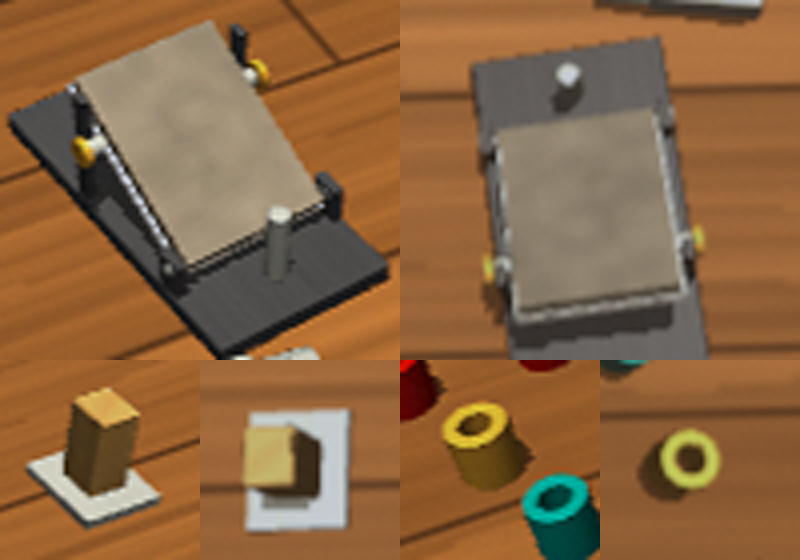

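The crops show the stand with its pin away from the robot, slope rising toward the robot, plate and face corners clear. Corner pixels are read off for fitting below.

```bash
cat > fit.py <<'E'
from h import *; import pickle
s,t=pickle.load(open("c.pkl","rb"))
S=lambda u,v,o=(285,180),k=0:(s,((u-k)/4+o[0]-.375,v/4+o[1]-.375))
T=lambda u,v,o=(250,190),k=400:(t,((u-k)/4+o[0]-.375,v/4+o[1]-.375))
def stand(p):
    f=np.array([p[0],p[1],.012]);W=R.from_euler('z',p[2]).as_matrix();St=W@R.from_euler('y',-p[3]).as_matrix()
    so=f+W@[.015,0,.014]; return f,W,so,St
def model(p):
    f,W,so,St=stand(p);L=[]
    fc=lambda x,y:so+St@[x,y,0]; pl=lambda x,y:f+W@[x-p[4],y,0]
    L+=[(fc(.112,.04),S(76,78)),(fc(.112,-.04),S(212,22)),(fc(.002,.04),S(185,266)),(fc(.002,-.04),S(325,202))]
    L+=[(fc(.112,.04),T(687,291)),(fc(.112,-.04),T(514,308)),(fc(.002,.04),T(655,108)),(fc(.002,-.04),T(497,132))]
    L+=[(pl(-.09,.05),S(221,348)),(pl(-.09,-.05),S(388,264)),(pl(.11,.05),S(10,120)),(pl(-.09,.05),T(660,38)),(pl(-.09,-.05),T(472,65))]
    L+=[(f+[0,0,.042],S(279,211)),(f+[0,0,.042],T(568,72)),(f,S(277,273))]
    return L
res=lambda L:np.concatenate([proj(c,P)[0]-uv for P,(c,uv) in L])
r=least_squares(lambda p:res(model(p)),[.62,.045,np.pi,.35,-.05],loss='soft_l1')
if __name__=="__main__":
    print("stand",r.x,np.degrees(r.x[2:4]));print(r.fun.reshape(-1,2).round(1).tolist())
    def dm(q):
        W=R.from_euler('z',q[2]).as_matrix();P=lambda x,y,z:np.array([q[0],q[1],0])+W@[x,y,z]
        D=lambda u,v:S(u,v,(410,145));E=lambda u,v:T(u,v,(135,250),200)
        # world: +x up in top image, +y left
        return [(P(.03,.025,.006),E(250,50)),(P(.03,-.025,.006),E(350,48)),(P(-.03,-.025,.006),E(347,168)),(P(-.03,.025,.006),E(245,168)),
         (P(.03,-.025,.006),D(92,160)),(P(.03,.025,.006),D(160,134)),(P(-.03,-.025,.006),D(27,105)),
         (P(.015,.013,.058),E(246,67)),(P(.015,-.013,.058),E(293,66)),(P(-.015,.013,.058),E(246,125)),(P(-.015,-.013,.058),E(293,123))]
    d=least_squares(lambda q:res(dm(q)),[.5,.32,0],loss='soft_l1');print("dop",d.x,np.degrees(d.x[2]));print(d.fun.reshape(-1,2).round(1).tolist())
    def blob(c,lo,hi,box):
        u,v,w,h=box;m=cv2.inRange(cv2.cvtColor(c["pixels"],cv2.COLOR_BGR2HSV)[v:v+h,u:u+w],lo,hi)
        y,x=np.nonzero(m);return (x.min()+x.max())/2+u,(y.min()+y.max())/2+v,x.max()-x.min()+1,y.max()-y.min()+1
    for c,b in((s,(125,235,40,40)),(t,(462,270,30,30))):
        a=blob(c,(20,110,120),(35,255,255),b);print("collar blob",a,back(c,a[:2],.032))
    print("collar eye",back(*[S(476,425-360,(125,235),400)[0],S(476,65,(125,235),400)[1],.032]),back(t,T(690,99,(455,260),600)[1],.032))
E
python3 fit.py
```

```text
stand [ 0.62349092  0.04628752  3.25191596  0.40432679 -0.06570453] [186.32105968  23.16621882]
[[-0.3, 0.2], [-0.3, -0.2], [0.9, -0.6], [0.1, -0.9], [-1.3, -0.8], [0.8, 0.6], [-0.2, -0.1], [0.4, -0.9], [-0.4, -0.1], [0.7, -0.7], [-0.4, -2.6], [0.8, -0.5], [0.1, -0.9], [0.1, -0.0], [0.5, 0.2], [0.1, -0.1]]
dop [0.49843252 0.32099518 0.00700108] 0.40113247862885015
[[0.3, 0.5], [-0.3, 0.2], [-0.2, -0.5], [0.6, 0.3], [-0.8, 0.1], [0.5, -0.0], [0.1, -0.7], [-0.7, -0.6], [0.9, -0.8], [-1.2, 0.2], [0.5, 0.2]]
collar blob (np.float64(143.5), np.float64(251.0), np.int64(16), np.int64(11)) [ 0.46557709 -0.31811252  0.032     ]
collar blob (np.float64(477.0), np.float64(284.0), np.int64(15), np.int64(15)) [ 0.46393908 -0.31602077  0.032     ]
collar eye [ 0.46535773 -0.31783744  0.032     ] [ 0.46318925 -0.31620444  0.032     ]
```

```bash
cat >> h.py <<'E'
def go(pos,Rt):
    from station import sense
    s=sense();M=np.array(s["ee_rot"]);p=np.array(s["tcp_pos"])
    print("row",R.from_matrix(M.T@Rt).as_rotvec().round(3),(M.T@(np.array(pos)-p)*100).round(2),"t",s["time_s"],"tcp",p.round(4),"F",s["wrist_force"].round(1),"w",round(s["gripper_width"],3),"gf",s["gripper_force"])
yw=np.radians(6.32)
RD=np.array([[-np.cos(yw),-np.sin(yw),0],[-np.sin(yw),np.cos(yw),0],[0,0,-1.]])
E
python3 -c "
from h import *
go([.4645,-.317,.10],RD)"
```

```text
row [ 0.001 -0.     0.22 ] [-33.63  17.39  14.11] t 0.2 tcp [ 0.2029 -0.5908  0.2409] F [0.1 0.2 0.6] w 0.997 gf 0.0
```

Emit:
arm_command --pt "0 0 0.11 -16 9 4 -0.1" --pt "0 0 0.22 -33.63 17.39 10 -0.1" --pt "0 0 0.22 -33.63 17.39 10 -0.1" --pt "0 0 0.22 -33.63 17.39 10 -0.1" --pt "0 0 0.22 -33.63 17.39 10 -0.1" --pt "0 0 0.22 -33.63 17.39 10 -0.1" --pt "0 0 0.22 -33.63 17.39 10 -0.1" --pt "0 0 0.22 -33.63 17.39 10 -0.1"

```text
time_s: 0.87
tcp_pos: [0.4265, -0.3563, 0.1563]
ee_rot: [[-0.994, -0.111, 0.0], [-0.111, 0.994, -0.0], [-0.0, -0.0, -1.0]]
wrist_force: [1.4, -0.9, 0.4]
gripper_width: 0.563
gripper_force: 0.0
```

Emit:
arm_command --pt "0 0 0 0 0 0 -0.1" --pt "0 0 0 0 0 0 -0.1" --pt "0 0 0 0 0 0 -0.1" --pt "0 0 0 0 0 0 -0.1"

```text
time_s: 1.2
tcp_pos: [0.425, -0.3587, 0.157]
ee_rot: [[-0.994, -0.109, 0.0], [-0.109, 0.994, -0.0], [-0.0, -0.0, -1.0]]
wrist_force: [-0.1, -0.1, 0.4]
gripper_width: 0.547
gripper_force: 0.0
```

```bash
python3 -c "
from h import *
go([.4645,-.317,.028],RD)"
```

```text
row [-0.     0.    -0.001] [-4.38  3.71 12.9 ] t 1.2 tcp [ 0.425  -0.3587  0.157 ] F [-0.1 -0.1  0.4] w 0.547 gf 0.0
```

Emit:
arm_command --pt "0 0 0 -4.4 3.7 4 -0.1" --pt "0 0 0 -4.4 3.7 6 -0.1" --pt "0 0 0 -4.4 3.7 6 -0.1" --pt "0 0 0 -4.4 3.7 6 -0.1" --pt "0 0 0 -4.4 3.7 6 -0.1"

```text
time_s: 1.62
tcp_pos: [0.465, -0.3176, 0.0974]
ee_rot: [[-0.994, -0.11, 0.001], [-0.11, 0.994, -0.001], [-0.001, -0.001, -1.0]]
wrist_force: [0.5, 0.3, -0.3]
gripper_width: 0.552
gripper_force: 0.0
```

```bash
python3 - <<'E'
from h import *; from station import capture
go([.4645,-.317,.028],RD)
s=capture("scene");t=capture("top")
cv2.imwrite("pics/a.png",np.hstack([crop(s,105,180,80,100,5),crop(t,430,240,80,100,5)]))
E
```

```text
row [-0.001  0.001 -0.001] [0.04 0.07 6.94] t 1.6167 tcp [ 0.465  -0.3176  0.0974] F [ 0.5  0.3 -0.3] w 0.552 gf 0.0
```

View pics/a.png

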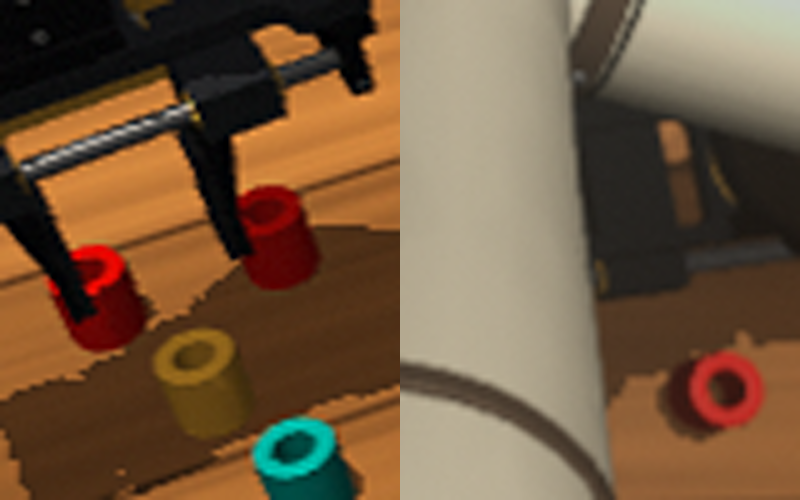

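The fingertips sit at crop px (85,315) and (238,255), straddling above the brass collar at (200,350). They are in line, so I descend and grip.

Emit:
arm_command --pt "0 0 0 0 0 3.5 -0.1" --pt "0 0 0 0 0 7.1 -0.1" --pt "0 0 0 0 0 7.1 -0.1" --pt "0 0 0 0 0 7.1 0.6" --pt "0 0 0 0 0 7.1 0.6" --pt "0 0 0 0 0 7.1 0.6" --pt "0 0 0 0 0 7.1 0.6" --pt "0 0 0 0 0 7.1 0.6"

```text
time_s: 2.38
tcp_pos: [0.4665, -0.3169, 0.0281]
ee_rot: [[-0.994, -0.111, 0.004], [-0.111, 0.994, -0.002], [-0.004, -0.002, -1.0]]
wrist_force: [-0.5, 1.1, 5.6]
gripper_width: 0.328
gripper_force: 30.0
```

Emit:
arm_command --pt "0 0 0 0 0 0 0.6" --pt "0 0 0 0 0 -4 0.6" --pt "0 0 0 0 0 -8 0.6" --pt "0 0 0 0 0 -9 0.6" --pt "0 0 0 0 0 -9 0.6"

```text
time_s: 2.8
tcp_pos: [0.4676, -0.3172, 0.1203]
ee_rot: [[-0.994, -0.111, 0.009], [-0.111, 0.994, -0.003], [-0.009, -0.004, -1.0]]
wrist_force: [0.9, 1.0, -1.0]
gripper_width: 0.33
gripper_force: 30.0
```

```bash
python3 -c "
from h import *
go([.6235,.0463,.112],RD)"
```

```text
row [-0.004  0.009  0.001] [-19.53  34.39   0.84] t 2.8 tcp [ 0.4676 -0.3172  0.1203] F [ 0.9  1.  -1. ] w 0.33 gf 29.99819711107193
```

Emit:
arm_command --pt "0 0.005 0 -2 3.5 0.4 0.6" --pt "-0.004 0.009 0 -19.53 34.39 0.84 0.6" --pt "-0.004 0.009 0 -19.53 34.39 0.84 0.6" --pt "-0.004 0.009 0 -19.53 34.39 0.84 0.6" --pt "-0.004 0.009 0 -19.53 34.39 0.84 0.6" --pt "-0.004 0.009 0 -19.53 34.39 0.84 0.6" --pt "-0.004 0.009 0 -19.53 34.39 0.84 0.6" --pt "-0.004 0.009 0 -19.53 34.39 0.84 0.6"

```text
time_s: 3.47
tcp_pos: [0.5954, -0.0093, 0.1065]
ee_rot: [[-0.994, -0.11, -0.012], [-0.11, 0.994, 0.003], [0.012, 0.004, -1.0]]
wrist_force: [0.7, -0.6, -2.2]
gripper_width: 0.326
gripper_force: 30.0
```

```bash
python3 -c "
from h import *
go([.6235,.0463,.110],RD)"
```

```text
row [ 0.004 -0.012  0.   ] [-3.41  5.21 -0.37] t 3.4667 tcp [ 0.5954 -0.0093  0.1065] F [ 0.7 -0.6 -2.2] w 0.326 gf 29.996672016259254
```

Emit:
arm_command --pt "0 0 0 -1.7 2.6 -0.2 0.6" --pt "0 0 0 -3.4 5.2 -0.3 0.6" --pt "0 0 0 -3.4 5.2 -0.3 0.6" --pt "0 0 0 -3.4 5.2 -0.3 0.6" --pt "0 0 0 -3.4 5.2 -0.3 0.6" --pt "0 0 0 -3.4 5.2 -0.3 0.6"

```text
time_s: 3.97
tcp_pos: [0.623, 0.0431, 0.11]
ee_rot: [[-0.994, -0.109, -0.012], [-0.109, 0.994, 0.003], [0.012, 0.004, -1.0]]
wrist_force: [-0.6, -0.5, -0.4]
gripper_width: 0.324
gripper_force: 30.0
```

```bash
python3 - <<'E'
from h import *; from station import capture
import pickle
go([.6235,.0463,.10],RD)
s=capture("scene");t=capture("top");pickle.dump((s,t),open("c2.pkl","wb"))
cv2.imwrite("pics/b.png",np.hstack([crop(s,310,180,80,90,5),crop(t,250,165,80,90,5)]))
print(proj(s,[[.6235,.0463,.054],[.6235,.0463,.082]]),proj(t,[[.6235,.0463,.054]]))
E
```

```text
row [ 0.004 -0.012 -0.001] [-0.09  0.31  1.  ] t 3.9667 tcp [0.623  0.0431 0.11  ] F [-0.6 -0.5 -0.4] w 0.324 gf 29.998232846955943
[[354.52770461 232.3265946 ]
 [354.90652136 221.42955055]] [[292.12409548 207.8326348 ]]
```

View pics/b.png

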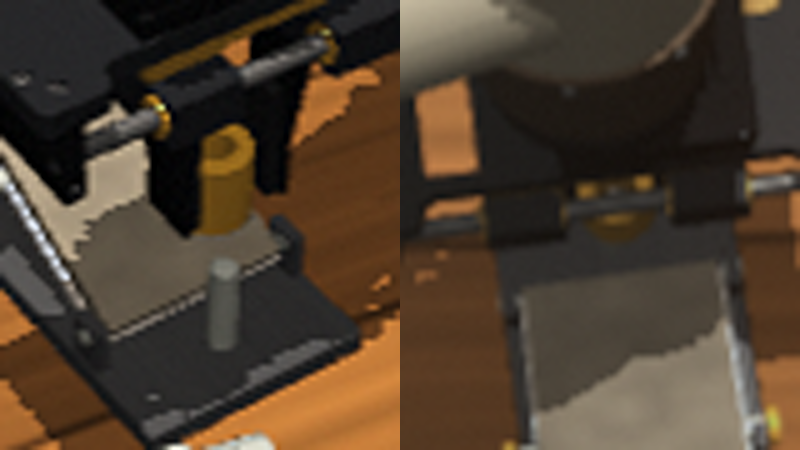

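The scene crop shows the collar at about (226,180), over the pin top at (224,265). In the top crop the collar's near rim is at (615,243). I'll fit the silhouette for the offset.

```bash
cat > sil.py <<'E'
from h import *; import pickle
def bbox(c,x,y,z):
    a=np.linspace(0,2*np.pi,60);P=np.array([[x+.015*np.cos(b),y+.015*np.sin(b),z+h] for b in a for h in(0,.032)])
    q=proj(c,P);return np.r_[q.min(0),q.max(0)]
s,t=pickle.load(open("c2.pkl","rb"))
def mask(c,box):
    u,v,w,h=box;m=cv2.inRange(cv2.cvtColor(c["pixels"],cv2.COLOR_BGR2HSV)[v:v+h,u:u+w],(12,120,50),(35,255,255))
    n,l,st,_=cv2.connectedComponentsWithStats(m);return [(a[0]+u-.5,a[1]+v-.5,a[0]+a[2]+u-.5,a[1]+a[3]+v-.5,a[4]) for a in st[1:] if a[4]>8]
print(mask(s,(346,202,18,28)),mask(t,(280,195,25,25)))
for p in((.623,.0431,.082),(.6235,.0463,.082),(.633,.0431,.082)): print(p,bbox(s,*p).round(1),bbox(t,*p).round(1))
E
python3 sil.py
```

```text
[(np.float64(347.5), np.float64(204.5), np.float64(363.5), np.float64(226.5), np.int32(237))] [(np.float64(284.5), np.float64(199.5), np.float64(300.5), np.float64(204.5), np.int32(38)), (np.float64(286.5), np.float64(206.5), np.float64(300.5), np.float64(212.5), np.int32(56))]
(0.623, 0.0431, 0.082) [345.  203.2 362.1 227.5] [284.4 192.3 300.8 211.8]
(0.6235, 0.0463, 0.082) [346.7 202.8 363.8 227.1] [282.8 192.1 299.1 211.6]
(0.633, 0.0431, 0.082) [347.6 206.4 364.9 231. ] [284.4 187.3 300.7 206.8]
```

Emit:
arm_command --pt "0.004 -0.012 0 -0.06 0.22 1 0.6" --pt "0.004 -0.012 0 -0.06 0.22 2.4 0.6" --pt "0.004 -0.012 0 -0.06 0.22 2.4 0.6" --pt "0.004 -0.012 0 -0.06 0.22 2.4 0.6"

```text
time_s: 4.4
tcp_pos: [0.6237, 0.0455, 0.0866]
ee_rot: [[-0.994, -0.11, 0.001], [-0.11, 0.994, -0.0], [-0.001, -0.0, -1.0]]
wrist_force: [0.3, 0.4, -0.5]
gripper_width: 0.327
gripper_force: 30.0
```

Emit:
arm_command --pt "0 0 0 0 0 0.3 0.6" --pt "0 0 0 0 0 0.6 0.6" --pt "0 0 0 0 0 0.9 0.6" --pt "0 0 0 0 0 0.9 0.6"

```text
time_s: 4.73
tcp_pos: [0.6249, 0.0465, 0.0779]
ee_rot: [[-0.994, -0.111, 0.004], [-0.111, 0.994, 0.001], [-0.004, 0.0, -1.0]]
wrist_force: [0.3, 0.3, -2.2]
gripper_width: 0.329
gripper_force: 30.0
```

Emit:
arm_command --pt "0 0 0 0 0 0.5 0.6" --pt "0 0 0 0 0 1.0 0.6" --pt "0 0 0 0 0 1.5 0.6" --pt "0 0 0 0 0 1.5 0.6"

```text
time_s: 5.07
tcp_pos: [0.6249, 0.0467, 0.0621]
ee_rot: [[-0.994, -0.111, 0.004], [-0.111, 0.994, 0.001], [-0.004, 0.0, -1.0]]
wrist_force: [3.0, -0.1, -2.8]
gripper_width: 0.327
gripper_force: 30.0
```

Emit:
arm_command --pt "0 0 0 -0.08 0 0.5 0.6" --pt "0 0 0 -0.08 0 1.0 0.6" --pt "0 0 0 -0.08 0 1.5 0.6" --pt "0 0 0 -0.08 0 2.0 0.6" --pt "0 0 0 -0.08 0 2.0 0.6"

```text
time_s: 5.48
tcp_pos: [0.625, 0.0465, 0.0417]
ee_rot: [[-0.994, -0.11, 0.002], [-0.11, 0.994, 0.0], [-0.002, -0.0, -1.0]]
wrist_force: [1.5, 0.8, -3.1]
gripper_width: 0.328
gripper_force: 30.0
```

Emit:
arm_command --pt "0 0 0 0 0 0.1 0.6" --pt "0 0 0 0 0 0.2 0.6" --pt "0 0 0 0 0 0.3 0.6" --pt "0 0 0 0 0 0.4 0.6"

```text
time_s: 5.82
tcp_pos: [0.6251, 0.0465, 0.0401]
ee_rot: [[-0.994, -0.111, 0.002], [-0.111, 0.994, -0.0], [-0.002, -0.0, -1.0]]
wrist_force: [-4.3, 0.5, 9.5]
gripper_width: 0.325
gripper_force: 30.0
```

Emit:
arm_command --pt "0 0 0 0 0 0 -0.1" --pt "0 0 0 0 0 0 -0.1" --pt "0 0 0 0 0 0 -0.1" --pt "0 0 0 0 0 0 -0.1" --pt "0 0 0 0 0 0 -0.1" --pt "0 0 0 0 0 0 -0.1"

```text
time_s: 6.32
tcp_pos: [0.6253, 0.0466, 0.0389]
ee_rot: [[-0.994, -0.111, 0.003], [-0.111, 0.994, 0.0], [-0.003, -0.0, -1.0]]
wrist_force: [0.6, -0.4, -0.3]
gripper_width: 0.542
gripper_force: 0.0
```

Emit:
arm_command --pt "0 0 0 0 0 -2 -0.1" --pt "0 0 0 0 0 -5 -0.1" --pt "0 0 0 0 0 -9 -0.1" --pt "0 0 0 0 0 -12 -0.1" --pt "0 0 0 0 0 -12 -0.1"

```text
time_s: 6.73
tcp_pos: [0.6291, 0.0471, 0.1671]
ee_rot: [[-0.994, -0.112, 0.017], [-0.112, 0.994, 0.003], [-0.017, 0.001, -1.0]]
wrist_force: [0.5, 0.1, 1.1]
gripper_width: 0.55
gripper_force: 0.0
```

```bash
python3 -c "
from h import *
a=.007
RB=np.array([[-np.cos(a),-np.sin(a),0],[-np.sin(a),np.cos(a),0],[0,0,-1.]])
go([.4985,.3215,.14],RB)"
```

```text
row [0.002 0.017 0.105] [ 9.95 28.73  2.55] t 6.7333 tcp [0.6291 0.0471 0.1671] F [0.5 0.1 1.1] w 0.55 gf 0.0
```

Emit:
arm_command --pt "0 0.01 0.05 3 8 0.8 -0.1" --pt "0 0.01 0.105 9.95 28.7 2.5 -0.1" --pt "0 0.01 0.105 9.95 28.7 2.5 -0.1" --pt "0 0.01 0.105 9.95 28.7 2.5 -0.1" --pt "0 0.01 0.105 9.95 28.7 2.5 -0.1" --pt "0 0.01 0.105 9.95 28.7 2.5 -0.1" --pt "0 0.01 0.105 9.95 28.7 2.5 -0.1" --pt "0 0.01 0.105 9.95 28.7 2.5 -0.1"

```text
time_s: 7.4
tcp_pos: [0.4923, 0.3249, 0.1332]
ee_rot: [[-1.0, -0.01, -0.007], [-0.01, 1.0, 0.0], [0.007, 0.0, -1.0]]
wrist_force: [-0.1, -0.8, 0.3]
gripper_width: 0.551
gripper_force: 0.0
```

Emit:
arm_command --pt "0 0 0 0 0 0 -0.1" --pt "0 0 0 0 0 0 -0.1" --pt "0 0 0 0 0 0 -0.1"

```text
time_s: 7.65
tcp_pos: [0.4946, 0.3199, 0.1336]
ee_rot: [[-1.0, -0.005, -0.007], [-0.005, 1.0, -0.001], [0.007, -0.001, -1.0]]
wrist_force: [0.2, -0.2, 0.7]
gripper_width: 0.551
gripper_force: 0.0
```

```bash
python3 - <<'E'
from h import *
from station import capture
import pickle
a=.007
RB=np.array([[-np.cos(a),-np.sin(a),0],[-np.sin(a),np.cos(a),0],[0,0,-1.]])
go([.4985,.3215,.105],RB)
s=capture("scene");t=capture("top");pickle.dump((s,t),open("c3.pkl","wb"))
cv2.imwrite("pics/c.png",np.hstack([crop(s,310,180,80,90,5),crop(t,250,165,80,90,5)]))
E
```

```text
row [-0.001 -0.007 -0.002] [-0.41  0.15  2.86] t 7.65 tcp [0.4946 0.3199 0.1336] F [ 0.2 -0.2  0.7] w 0.551 gf 0.0
```

View pics/c.png

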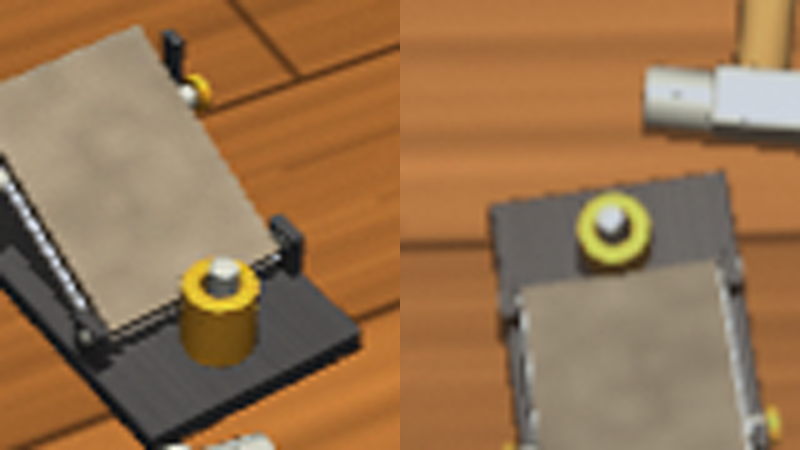

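The collar is seated on the pin: scene crop (220,310), top crop (614,230), with the pin tip showing through. Next is the block.

Emit:
arm_command --pt "0 -0.007 0 -0.4 0.1 2 -0.1" --pt "0 -0.007 0 -0.4 0.1 4 -0.1" --pt "0 -0.007 0 -0.4 0.1 4 -0.1"

```text
time_s: 8.0
tcp_pos: [0.4968, 0.3187, 0.0902]
ee_rot: [[-1.0, -0.002, -0.006], [-0.002, 1.0, -0.005], [0.006, -0.005, -1.0]]
wrist_force: [-0.5, 0.0, 0.0]
gripper_width: 0.549
gripper_force: 0.0
```

Emit:
arm_command --pt "0 0 0 0 0 2 -0.1" --pt "0 0 0 0 0 4 -0.1" --pt "0 0 0 0 0 5.7 -0.1" --pt "0 0 0 0 0 5.7 -0.1" --pt "0 0 0 0 0 5.7 -0.1"

```text
time_s: 8.42
tcp_pos: [0.4986, 0.321, 0.0369]
ee_rot: [[-1.0, -0.005, -0.0], [-0.005, 1.0, -0.001], [0.001, -0.001, -1.0]]
wrist_force: [0.5, 0.3, 0.3]
gripper_width: 0.555
gripper_force: 0.0
```

```bash
python3 - <<'E'
from h import *
from station import capture
a=.007
RB=np.array([[-np.cos(a),-np.sin(a),0],[-np.sin(a),np.cos(a),0],[0,0,-1.]])
go([.4985,.321,.036],RB)
s=capture("scene");cv2.imwrite("pics/d.png",crop(s,390,110,90,90,5))
E
```

```text
row [-0.001 -0.001 -0.002] [0.01 0.   0.09] t 8.4167 tcp [0.4986 0.321  0.0369] F [0.5 0.3 0.3] w 0.555 gf 0.0
```

View pics/d.png

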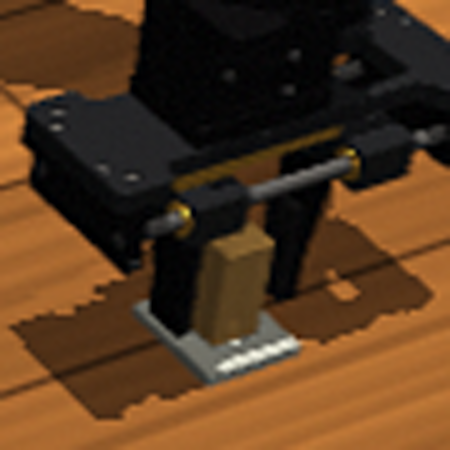

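The fingers straddle the grip, at crop px (175,290) and (300,240) with the wood at (235,285). Now I close and lift.

Emit:
arm_command --pt "0 0 0 0 0 0 0.8" --pt "0 0 0 0 0 0 0.8" --pt "0 0 0 0 0 0 0.8" --pt "0 0 0 0 0 0 0.8" --pt "0 0 0 0 0 0 0.8" --pt "0 0 0 0 0 0 0.8"

```text
time_s: 8.97
tcp_pos: [0.4983, 0.3218, 0.0374]
ee_rot: [[-1.0, -0.006, 0.001], [-0.006, 1.0, -0.0], [-0.001, -0.0, -1.0]]
wrist_force: [-1.8, -0.4, 4.1]
gripper_width: 0.298
gripper_force: 30.0
```

Emit:
arm_command --pt "0 0 0 0 0 -2 0.8" --pt "0 0 0 0 0 -5 0.8" --pt "0 0 0 0 0 -9 0.8" --pt "0 0 0 0 0 -12 0.8" --pt "0 0 0 0 0 -12 0.8" --pt "0 0 0 0 0 -12 0.8"

```text
time_s: 9.47
tcp_pos: [0.4984, 0.3225, 0.1583]
ee_rot: [[-1.0, -0.006, 0.002], [-0.006, 1.0, 0.003], [-0.002, 0.003, -1.0]]
wrist_force: [0.3, -0.0, -3.7]
gripper_width: 0.299
gripper_force: 30.0
```

```bash
cat >> h.py <<'E'
def stage(px=.6242,py=.0465,sl=23.17,yaw=186.32):
    W=R.from_euler('z',yaw,degrees=True).as_matrix();St=W@R.from_euler('y',-sl,degrees=True).as_matrix()
    so=np.array([px,py,.012])+W@[.015,0,.014]
    Rt=St@np.diag([1,-1,-1.])   # tool x = stage x, z = -stage z
    return so,St,Rt
def tgt(x,z,g=.0369,**k):
    so,St,Rt=stage(**k); return so+St@[x,0,z+g],Rt
def rel():   # tcp in stage frame
    from station import sense
    s=sense();so,St,Rt=stage();print("stage xyz mm",(St.T@(np.array(s["tcp_pos"])-so)*1000).round(1),"rot err",R.from_matrix(Rt.T@np.array(s["ee_rot"])).as_rotvec().round(3),"F stage",(St.T@s["wrist_force"]).round(1))
E
python3 -c "
from h import *
go(*tgt(.037,.06))
print(stage())"
```

```text
row [ 0.024  0.406 -0.103] [-11.34 -27.79   2.8 ] t 9.4667 tcp [0.4984 0.3225 0.1583] F [ 0.3 -0.  -3.7] w 0.299 gf 29.99975153245032
(array([0.60929116, 0.04484878, 0.026     ]), array([[-0.91375427,  0.11008126,  0.39106938],
       [-0.10120227, -0.99392259,  0.04331264],
       [ 0.3934606 ,  0.        ,  0.91934148]]), array([[-0.91375427, -0.11008126, -0.39106938],
       [-0.10120227,  0.99392259, -0.04331264],
       [ 0.3934606 ,  0.        , -0.91934148]]))
```

Emit:
arm_command --pt "0 0.1 -0.02 -3 -5 0 0.8" --pt "0.01 0.2 -0.05 -6 -14 0 0.8" --pt "0.024 0.3 -0.1 -11.3 -27.8 1 0.8" --pt "0.024 0.4 -0.103 -11.3 -27.8 1 0.8" --pt "0.024 0.406 -0.103 -11.3 -27.8 1 0.8" --pt "0.024 0.406 -0.103 -11.3 -27.8 1 0.8" --pt "0.024 0.406 -0.103 -11.3 -27.8 1 0.8" --pt "0.024 0.406 -0.103 -11.3 -27.8 1 0.8"

```text
time_s: 10.13
tcp_pos: [0.6129, 0.0385, 0.1429]
ee_rot: [[-0.911, -0.104, -0.398], [-0.094, 0.995, -0.046], [0.401, -0.005, -0.916]]
wrist_force: [0.1, -0.1, -2.1]
gripper_width: 0.297
gripper_force: 30.0
```

Emit:
arm_command --pt "0 0 0 0 0 0 0.8" --pt "0 0 0 0 0 0 0.8" --pt "0 0 0 0 0 0 0.8"

```text
time_s: 10.38
tcp_pos: [0.612, 0.0453, 0.1454]
ee_rot: [[-0.912, -0.111, -0.395], [-0.101, 0.994, -0.047], [0.398, -0.003, -0.918]]
wrist_force: [-0.1, 0.1, -1.4]
gripper_width: 0.298
gripper_force: 30.0
```

```bash
python3 -c "
from h import *
go(*tgt(.037,.05));rel()"
```

```text
row [-0.003 -0.004 -0.   ] [-0.76 -0.01  2.39] t 10.3833 tcp [0.612  0.0453 0.1454] F [-0.1  0.1 -1.4] w 0.298 gf 29.999946802854538
stage xyz mm [ 44.5  -0.2 110.8] rot err [0.003 0.004 0.   ] F stage [-0.5 -0.2 -1.4]
```

Emit:
arm_command --pt "-0.003 -0.004 0 -0.45 0 2 0.8" --pt "-0.003 -0.004 0 -0.45 0 4 0.8" --pt "-0.003 -0.004 0 -0.45 0 6.2 0.8" --pt "-0.003 -0.004 0 -0.45 0 6.2 0.8" --pt "-0.003 -0.004 0 -0.45 0 6.2 0.8"

```text
time_s: 10.8
tcp_pos: [0.5916, 0.0432, 0.0876]
ee_rot: [[-0.913, -0.112, -0.391], [-0.102, 0.994, -0.045], [0.394, -0.001, -0.919]]
wrist_force: [1.1, 0.8, -0.8]
gripper_width: 0.299
gripper_force: 30.0
```

```bash
python3 - <<'E'
from h import *
from station import capture
rel()
s=capture("scene");t=capture("top")
cv2.imwrite("pics/e.png",np.hstack([crop(s,290,165,100,100,4),crop(t,250,165,100,100,4)]))
E
```

```text
stage xyz mm [40.5 -0.3 49.7] rot err [ 0.001  0.001 -0.001] F stage [-1.4 -0.6 -0.3]
```

View pics/e.png

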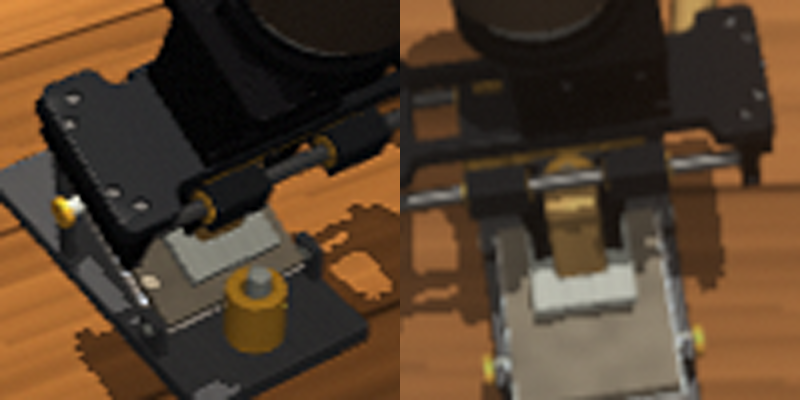

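The plate hovers over the stone at scene crop (230,250) and top crop (583,287), centred to a few mm and square. I'll lower it now.

Emit:
arm_command --pt "0 0 0 0 0 0.5 0.8" --pt "0 0 0 0 0 1.0 0.8" --pt "0 0 0 0 0 1.15 0.8" --pt "0 0 0 0 0 1.3 0.8" --pt "0 0 0 0 0 1.3 0.8"

```text
time_s: 11.32
tcp_pos: [0.5882, 0.0419, 0.0777]
ee_rot: [[-0.915, -0.11, -0.388], [-0.101, 0.994, -0.043], [0.39, -0.0, -0.921]]
wrist_force: [-0.0, 1.4, 3.9]
gripper_width: 0.295
gripper_force: 30.0
```

```bash
python3 -c "
from h import *
rel()
from station import sense
print(sense()['moment'])"
```

```text
stage xyz mm [39.9  0.6 39.2] rot err [ 0.    -0.004  0.   ] F stage [ 1.4 -1.4  3.6]
[ 0.50540002 -0.29392225 -0.28979978]
```

Emit:
arm_command --pt "0 0 0 -0.15 0 0 0.8" --pt "0 0 0 -0.3 0 0 0.8" --pt "0 0 0 -0.45 0 0 0.8" --pt "0 0 0 -0.45 0 0 0.8"

```text
time_s: 11.65
tcp_pos: [0.5916, 0.0413, 0.076]
ee_rot: [[-0.914, -0.11, -0.39], [-0.101, 0.994, -0.045], [0.393, -0.002, -0.92]]
wrist_force: [-1.3, 0.7, 7.5]
gripper_width: 0.3
gripper_force: 30.0
```

```bash
python3 -c "
from h import *
rel()"
```

```text
stage xyz mm [36.2  1.6 38.9] rot err [ 0.002 -0.001  0.   ] F stage [ 4.1 -0.8  6.5]
```

Emit:
arm_command --pt "0 0 0 -0.05 0 0 0.8" --pt "0 0 0 -0.1 0 0 0.8" --pt "0 0 0 -0.15 0 0 0.8" --pt "0 0 0 -0.15 0 0 0.8"

```text
time_s: 11.98
tcp_pos: [0.5927, 0.0413, 0.0755]
ee_rot: [[-0.914, -0.11, -0.391], [-0.101, 0.994, -0.045], [0.393, -0.002, -0.919]]
wrist_force: [-1.9, 0.8, 6.5]
gripper_width: 0.297
gripper_force: 30.0
```

```bash
python3 -c "
from h import *
rel()"
```

```text
stage xyz mm [35.   1.7 38.9] rot err [ 0.002 -0.     0.   ] F stage [ 4.3 -1.   5.3]
```

Emit:
arm_command --pt "0 0 0 -0.05 0 0 0.8" --pt "0 0 0 -0.1 0 0 0.8" --pt "0 0 0 -0.15 0 0 0.8" --pt "0 0 0 -0.15 0 0 0.8"

```text
time_s: 12.32
tcp_pos: [0.5933, 0.0413, 0.0751]
ee_rot: [[-0.913, -0.11, -0.393], [-0.101, 0.994, -0.045], [0.395, -0.002, -0.919]]
wrist_force: [-1.9, 0.5, 8.6]
gripper_width: 0.295
gripper_force: 30.0
```

```bash
python3 - <<'E'
from h import *
from station import capture
rel()
s=capture("scene");t=capture("top")
cv2.imwrite("pics/f.png",np.hstack([crop(s,325,205,50,60,8),crop(t,260,190,50,60,8)]))
E
```

```text
stage xyz mm [34.3  1.8 38.7] rot err [0.002 0.002 0.001] F stage [ 5.1 -0.7  7.1]
```

View pics/f.png

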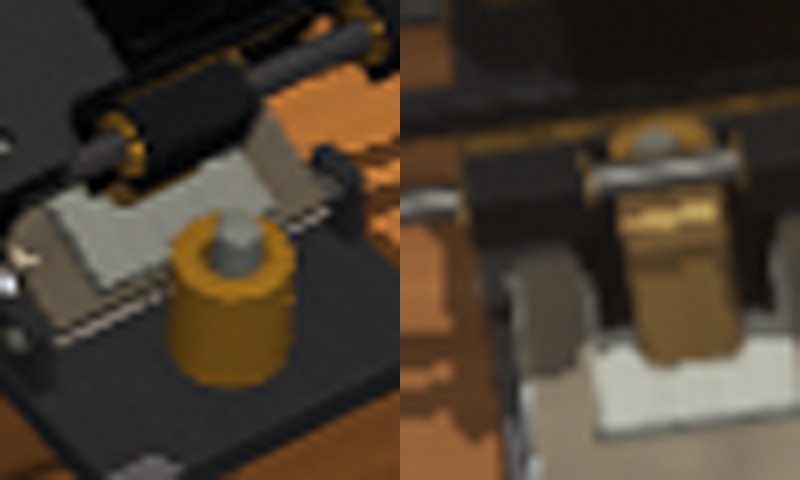

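The plate lies on the stone, with its lower-left corner at scene crop (105,288) and its lower edge running behind the collar. I'll check the distance by projection.

```bash
python3 - <<'E'
from h import *
import pickle
s,t=pickle.load(open("c.pkl","rb"))
so,St,_=stage(.6235,.0463)
for X in(30,33,36,39):
    for y0 in(-2,2):
        L=np.array([[X-30,y0+25,0],[X-30,y0+25,6]])/1000
        H=np.array([[X+30,y0+25,6],[X+30,y0-25,6]])/1000
        print(X,y0,"scene low-left bot/top",(((proj(s,so+L@St.T)-[325,205])+.44)*8).round().tolist(),"top high L(y+) R",(((proj(t,so+H@St.T)-[260,190])+.44)*8+[400,0]).round().tolist())
E
```

```text
30 -2 scene low-left bot/top [[122.0, 306.0], [127.0, 296.0]] top high L(y+) R [[788.0, 396.0], [586.0, 423.0]]
30 2 scene low-left bot/top [[108.0, 313.0], [113.0, 303.0]] top high L(y+) R [[804.0, 394.0], [602.0, 421.0]]
33 -2 scene low-left bot/top [[115.0, 296.0], [121.0, 286.0]] top high L(y+) R [[789.0, 406.0], [587.0, 433.0]]
33 2 scene low-left bot/top [[101.0, 303.0], [107.0, 292.0]] top high L(y+) R [[805.0, 404.0], [604.0, 431.0]]
36 -2 scene low-left bot/top [[109.0, 286.0], [114.0, 275.0]] top high L(y+) R [[790.0, 416.0], [589.0, 443.0]]
36 2 scene low-left bot/top [[95.0, 292.0], [100.0, 282.0]] top high L(y+) R [[806.0, 414.0], [605.0, 441.0]]
39 -2 scene low-left bot/top [[103.0, 275.0], [108.0, 265.0]] top high L(y+) R [[792.0, 426.0], [590.0, 453.0]]
39 2 scene low-left bot/top [[89.0, 282.0], [94.0, 272.0]] top high L(y+) R [[808.0, 424.0], [606.0, 451.0]]
```

Emit:
arm_command --pt "0 0 0 -0.03 0 0.1 0.8" --pt "0 0 0 -0.05 0 0.2 0.8" --pt "0 0 0 -0.05 0 0.3 0.8" --pt "0 0 0 -0.05 0 0.4 0.8" --pt "0 0 0 -0.05 0 0.4 0.8" --pt "0 0 0 -0.05 0 0.4 0.8"

```text
time_s: 12.92
tcp_pos: [0.594, 0.0414, 0.0737]
ee_rot: [[-0.915, -0.112, -0.388], [-0.102, 0.994, -0.046], [0.391, -0.002, -0.92]]
wrist_force: [-0.5, 1.8, 15.6]
gripper_width: 0.292
gripper_force: 30.0
```

```bash
python3 - <<'E'
from h import *
from station import sense
rel(); s=sense(); so,St,_=stage(); print("moment stage",(St.T@s["moment"]).round(2), s["joint_velocities"].round(1))
E
```

```text
stage xyz mm [33.1  1.7 37.7] rot err [ 0.003 -0.003 -0.   ] F stage [ 6.4 -1.9 14.2]
moment stage [-0.28 -1.56 -0.08] [-0.1  0.1 -0.  -0.   0.   0.1]
```

Emit:
arm_command --pt "0 0.02 0 0 0 0 0.8" --pt "0 0.02 0 0 0 0 0.8" --pt "0 0.02 0 0 0 0 0.8" --pt "0 0.02 0 0 0 0 0.8"

```text
time_s: 13.25
tcp_pos: [0.5947, 0.0415, 0.0737]
ee_rot: [[-0.908, -0.112, -0.405], [-0.101, 0.994, -0.047], [0.407, -0.002, -0.913]]
wrist_force: [-0.2, 0.8, 14.6]
gripper_width: 0.294
gripper_force: 30.0
```

```bash
cat > m.py <<'E'
from h import *
from station import sense
rel(); s=sense(); so,St,_=stage(); print("moment stage",(St.T@s["moment"]).round(2))
E
python3 m.py
```

```text
stage xyz mm [32.5  1.7 38. ] rot err [ 0.002  0.015 -0.001] F stage [ 5.9 -0.8 13.4]
moment stage [-0.23 -0.99  0.01]
```

Emit:
arm_command --pt "0 -0.04 0 0 0 0 0.8" --pt "0 -0.04 0 0 0 0 0.8" --pt "0 -0.04 0 0 0 0 0.8" --pt "0 -0.04 0 0 0 0 0.8"

```text
time_s: 13.58
tcp_pos: [0.5951, 0.0416, 0.0731]
ee_rot: [[-0.924, -0.111, -0.367], [-0.103, 0.994, -0.043], [0.369, -0.002, -0.929]]
wrist_force: [1.1, 1.3, 11.9]
gripper_width: 0.294
gripper_force: 30.0
```

```bash
python3 m.py
```

```text
stage xyz mm [31.8  1.7 37.6] rot err [ 0.002 -0.026 -0.001] F stage [ 3.6 -1.2 11.4]
moment stage [-0.08 -0.47 -0.05]
```

Emit:
arm_command --pt "0 0.007 0 0.05 0 0.1 0.8" --pt "0 0.014 0 0.05 0 0.2 0.8" --pt "0 0.014 0 0.05 0 0.3 0.8" --pt "0 0.014 0 0.05 0 0.4 0.8" --pt "0 0.014 0 0.05 0 0.4 0.8" --pt "0 0.014 0 0.05 0 0.4 0.8" --pt "0 0.014 0 0.05 0 0.4 0.8" --pt "0 0.014 0 0.05 0 0.4 0.8"

```text
time_s: 14.25
tcp_pos: [0.5952, 0.0417, 0.073]
ee_rot: [[-0.92, -0.113, -0.375], [-0.104, 0.994, -0.045], [0.378, -0.002, -0.926]]
wrist_force: [1.1, 2.3, 23.7]
gripper_width: 0.294
gripper_force: 30.0
```

```bash
python3 m.py; python3 - <<'E'
from h import *
from station import capture
s=capture("scene");t=capture("top")
cv2.imwrite("pics/g.png",np.hstack([crop(s,325,205,50,60,8),crop(t,260,190,50,60,8)]))
E
```

```text
stage xyz mm [31.7  1.6 37.5] rot err [ 0.003 -0.017 -0.002] F stage [ 8.  -2.2 22.3]
moment stage [-0.5  -1.26 -0.07]
```

View pics/g.png

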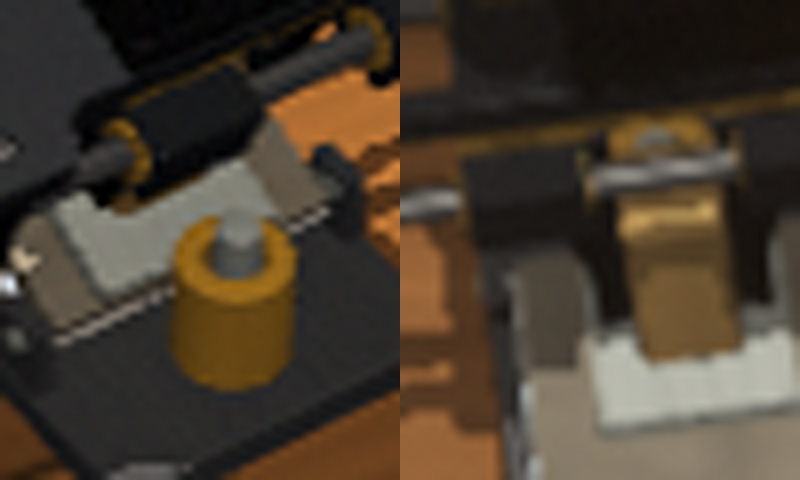

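The plate's lower corner is at scene crop (103,300) and its upper corner at top crop (600,432). That puts the origin about 33 mm up the slope, at the collar, flush, pushed with about 22 N. Handing in.

```bash
python3 -c "
from station import *
print(finish_job())"
```

```text
the job is handed in; nothing more can be done
None
```

I handed the job in at about 14 s: the collar is on the pin down on the base and released, and the block is still gripped on the stone at the collar, pushed at about 22 N, origin about 33 mm up the slope. I inferred flushness from force and the camera views rather than measuring it, and the hand-in gave no verdict.

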